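# Plug the long light tube into the desk organiser

## Robot

A 7-joint arm with a two-finger parallel gripper is mounted at the origin on the work surface. World frame = base frame: x ahead of the robot, y to its left, z up, the work surface at z = 0. Lengths are in mm, angles in rad, forces in N, time in s.
With the tool pointing down it reaches from about 425 to 950 mm from the base axis. Payload 4.7 kg.
Tool frame: the origin (TCP) lies at the very end of the fingers, on their centre line; the grasp point (between the pads) lies 19 mm behind it; z points along the fingers, y is the line along which they close (so a half turn about z gives the same grasp; the last joint's range is limited). The gripper opens to 85 mm and grips with 20 to 120 N. Pads are 22 mm wide; open, the fingers measure 114 mm over their backs; the gripper's body (76 mm by 85 mm) begins 54 mm behind the grasp point. The pads swing forward as they close: fully open they stand 13 mm farther back than shut.
Start: joints at [-1.155, 0.469, -0.049, 1.532, 0.024, 1.141, -0.082], TCP at [290.401, 609.357, 231.335] pointing down, gripper open.
Joint ranges: [-2.59, 2.59], [-0.33, 1.99], [-1.39, 1.29], [0.1, 2.45], [-1.04, 4.18], [0.21, 1.99], [-2.66, 2.66]. Speed limits (rad/s): [2.57, 2.57, 3.14, 3.14, 3.14, 3.14, 3.14].

## Interface

Orientations are given as a rotation vector (axis times angle).
In Python, from cell import ctrl gives the robot as it stands. The module is installed in compiled form; this text tells all that it offers.
- The arm moves only by the tool apply_moves, never from a script. Its argument "moves" is a list of rows, each a list of 3 entries, a list of its own where there are three numbers: the shift along the tool's x, y, z in mm, then the turn, a rotation vector about the tool's x, y, z in degrees, then the opening, from -1 (shut) to 1 (fully open). A call has 1 to 8 rows; each row is the pose to reach, as a shift and turn from the pose commanded when the call began, along the tool's axes at that moment; what a row does not reach only later rows make up. A row lasts 1/10 s, in which the tool goes at most 50 mm and 8.59 degrees, less where a joint would pass 70% of its speed; a pose out of reach is approached as far as the arm can. A call with a gripper value outside its range is refused whole. The fingers move at their own pace and stop on an object; "squeeze" is the grip in N (left out, the last holds). Time passes only in rows, so rows that repeat a pose let the fingers close. It gives the time, the measured TCP pose, the force, the opening and the grip force at its end, in the units of the state.
- ctrl.get_state(): the state, without advancing time (a new reading comes with each control period).
- ctrl.snapshot(name): name is "scene" or "top" or "wrist"; returns the picture (480x640x3 uint8, red, green, blue); there is no depth.
- ctrl.camera_model(name): a dict with "fovy" (degrees; the focal length in pixels is half the picture's height over the tangent of half this angle, whatever the lens; pixels are square), "cx", "cy" (the principal point, pixels), "R" (3x3) and "t" (3): a world point X has camera coordinates R X + t. Camera axes: x right, y down, z forward; pixel columns grow to the right and rows downward; lengths in mm; the calibration is good to about 2 mm. A picture is of the moment at which its call begins: read the wrist's pose just before it. camera_model takes no time and is no camera call; for the wrist camera it gives the pose at the moment of the call.
- ctrl.close_job(): hands the job in; it is judged then, once.
The state is a dict: "clock": time; "joints": joint angles; "joint_velocities": joint speeds; "effort": joint torques, N m; "position": TCP position; "ee_rot": TCP orientation; "contact_force": force on the tool from outside, world axes, zero at the start; "wrist_torque": the same for the moment, N m; "opening": opening from 0.0 (shut) to 1.0 (fully open); "grasp_force": force on a finger pad.
Only numpy, scipy, OpenCV 4.12 (cv2) and the standard library are available. Lean on these libraries where they do the work, as an engineer would, in place of code of your own. Each camera call takes 0.05 s, during which the arm holds its last target. There are 200 camera calls.

## Task

Slide the tablet off the socket in the top of the low desk organiser and leave it lying flat on the organiser, clear of the socket. Then take the longer of the two light tubes from its holder, stand it foot down in the socket so that it rests on the seal by itself, and let go; after that push it down past the seal until it bottoms, fully home. Leave the short tube in the holder and do not knock or shift the mug.

Things in the scene. Friction and masses are not known exactly. Their poses are not given: they have to be found in the camera images.
- dock: low desk organiser, a fixed wooden block 180 (its x) x 320 (its y) x 75 mm high with white drawer fronts (look only); origin at the centre of its underside on the desk, z up. Its flat top at height 75 mm holds the socket near its -y end; the rest of the top is empty. It can be turned up to 0.3 rad
- socket (a point): centre of the socket mouth, flush in the organiser's top, 80 mm from its centre towards its -y; axes as the organiser's. Vertical bore 30 mm wide, 60 mm deep to a solid floor; black rubber trim 44 mm wide. Sprung jaws are the seal: a tube let down gently rests on them, foot about 29 mm deep, leaning slightly; 10 to 18 N down takes it past, then 2 to 5 N to the floor
- tablet: small rigid tablet computer, 150 (its x) x 104 (its y) x 10 mm, aluminium edge with black screen, 0.2 to 0.35 kg, loose, lying on the organiser's top over the socket, turned up to 0.2 rad against the organiser; origin at the centre of its underside. Too wide for the gripper; it slides under a light push on its long edge
- holder: fixed grey block 150 (its x) x 60 (its y) x 40 mm high on the desk; two round holes 30 mm across, 32 mm deep (their floor 8 mm above the desk), 45 mm either side of its centre along its x, hold the two light tubes upright; origin at the centre of its underside
- long_tube: the longer light tube: rigid, round, 28 mm across, 170 mm long, aluminium below, white frosted in the middle, flat aluminium cap on top, foot chamfered 3 mm; 0.13 to 0.2 kg; stands loosely in either hole of the holder. Origin at the centre of its foot, z along the tube to its top
- long_tube_top (a point): centre of the flat top of the longer tube, 170 mm above its foot
- short_tube: the shorter light tube, alike but 110 mm long, in the other hole; stays there. Origin at the centre of its foot
- mug: white mug with a handle, 80 mm across, 95 mm high, loose on the desk beyond the organiser and holder; origin at the centre of its underside

How it is judged (in metres and radians):
On the way, in this order (a step that is already met when the one before it is completed fails the run):
1. the tablet lies flat on the organiser's top, clear of the socket (its nearest edge at least 1 mm beyond the bore's rim) ((y of socket in the frame of tablet below -0.068 m or y of socket in the frame of tablet above 0.068 m or x of socket in the frame of tablet below -0.091 m or x of socket in the frame of tablet above 0.091 m) and angle between tablet's own z axis and vertical below 0.06 rad and height (world z) of tablet between 0.071 and 0.081 m), for 0.2 s.
2. the long tube stands in the socket on the seal by itself, foot 20 to 42 mm deep, not touched by the fingers (z of long_tube in the frame of socket between -0.042 and -0.02 m and horizontal distance between long_tube and socket below 0.005 m and angle between long_tube's own z axis and vertical below 0.12 rad and contact force between the fingers and long_tube below 0.05 N), for 0.2 s.
At the end, for the whole second after the job is handed in: Long tube released, at rest and upright (0.06 rad) in the socket, foot within 3 mm of the bore floor and 4 mm of its axis; tablet flat (0.06 rad) on the organiser; short tube still in its hole (within 12 mm, 0.15 rad); mug upright within 30 mm of its place (z of long_tube in the frame of socket below -0.057 m and horizontal distance between long_tube and socket below 0.004 m and angle between each of long_tube, tablet's own z axis and vertical below 0.06 rad and linear speed of long_tube below 0.02 m/s and height (world z) of tablet between 0.071 and 0.081 m and distance of short_tube from where it was at the start of the episode below 0.012 m and angle between short_tube's own z axis and vertical below 0.15 rad and angle between mug's own z axis and vertical below 0.1 rad and distance of mug from where it was at the start of the episode below 0.03 m); the robot touches nothing.
It fails at once if the tablet falls or tips off the organiser (height (world z) of tablet below 0.06 m).
It fails at once if the mug is knocked over or shifted more than 30 mm (angle between mug's own z axis and vertical above 0.5 rad or distance of mug from where it was at the start of the episode above 0.03 m).
It fails at once if the short tube is taken out of its hole (distance of short_tube from where it was at the start of the episode above 0.03 m).
It also fails if it takes over 72 s, if anything falls off the work surface, if the arm or the gripper's body presses on something with over 40 N, if the wrist force passes 120 N, or if a joint passes its speed limit or range.

## Working session

There is one attempt and no reset: what is moved stays moved. The work goes in short steps, Python scripts to look and compute and a tool call to move; the robot and the scene stay as the last step left them, time stands still between calls to the robot, and variables do not carry over. Pictures are saved under pics/ and viewed, at most 10 in all, crops included, and the job is handed in when it is done.

Besides the shell and the picture viewer there is one more tool, called as name(argument=value, ...), one argument or row to a line, values as JSON. apply_moves: Moves the arm, as the interface text tells. Its arguments: {"type":"object","properties":{"moves":{"type":"array"},"squeeze":{"type":"number"}},"required":["moves"]}

```bash
mkdir -p pics; cat > h.py <<'E'
import numpy as np, cv2
from cell import ctrl
from scipy.spatial.transform import Rotation as Ro
def snap(n,f):
    im=ctrl.snapshot(n); cv2.imwrite('pics/'+f,im[:,:,::-1]); return im
def cam(n):
    m=ctrl.camera_model(n); f=240/np.tan(np.radians(m['fovy'])/2)
    return f,m['cx'],m['cy'],np.array(m['R']),np.array(m['t'])
def proj(n,X):
    f,cx,cy,R,t=cam(n); c=np.atleast_2d(X)@R.T+t
    return np.c_[f*c[:,0]/c[:,2]+cx,f*c[:,1]/c[:,2]+cy]
def atz(n,px,z):
    f,cx,cy,R,t=cam(n); p=np.atleast_2d(np.array(px,float))
    d=np.c_[(p[:,0]-cx)/f,(p[:,1]-cy)/f,np.ones(len(p))]@R; o=-R.T@t
    return o+d*((z-o[2])/d[:,2])[:,None]
E
python3 - <<'E'
from h import *
s=ctrl.get_state();print(s)
for n in('top','scene'):
    snap(n,n+'0.png');m=ctrl.camera_model(n);print(n,m)
E
```

```text
{'clock': 0.0, 'joints': array([-1.15488798,  0.46947866, -0.04859248,  1.53369733,  0.02408812,
        1.14102329, -0.08227722]), 'joint_velocities': array([ 6.01012665e-05,  9.70526524e-05,  1.01762690e-03,  4.78216671e-04,
        3.32945691e-04, -2.46396788e-04,  1.95467519e-04]), 'effort': array([ 3.53075052e-05, -5.10305464e+01, -4.70408541e-02, -2.37720412e+01,
        1.04763365e-02,  7.44233112e-03, -2.17980599e-06]), 'position': array([290.17578296, 608.7858956 , 230.23489286]), 'ee_rot': array([-0.6928005 , -3.06385792,  0.00311786]), 'contact_force': array([-0.60421311,  0.44036823, -0.39176729]), 'wrist_torque': array([-0.00283348,  0.00673893, -0.01243997]), 'grasp_force': 0.0, 'opening': 1.0015432700443367}
top {'fovy': 42.50267838144153, 'cx': 310.93126911179036, 'cy': 240.1786457282372, 'R': array([[-0.01133336, -0.99988551, -0.01002614],
       [-0.99170343,  0.01252346, -0.1279354 ],
       [ 0.12804631,  0.00849302, -0.99173182]]), 't': array([  63.58494823,  606.28103238, 1075.43726568])}
scene {'fovy': 57.567636158005605, 'cx': 322.1949755974871, 'cy': 232.09391255403128, 'R': array([[ 0.82026392,  0.57198276, -0.00167995],
       [ 0.46282653, -0.6654462 , -0.58563893],
       [-0.33609329,  0.47960096, -0.81057031]]), 't': array([-511.32127637, -170.26605187, 1035.31662165])}
```

View pics/top0.png

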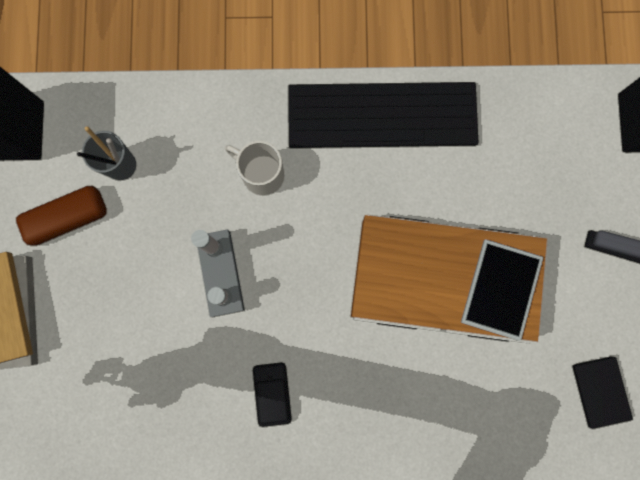

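View pics/scene0.png

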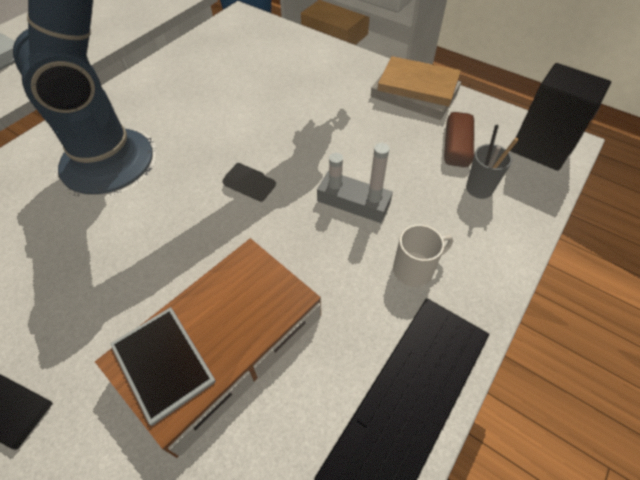

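```bash
cat > m.py <<'E'
from h import *
def rect(pts): 
    (c,(w,h),a)=cv2.minAreaRect(pts[:,:2].astype(np.float32)); return c,w,h,a
def big(m):
    cs,_=cv2.findContours(m.astype(np.uint8),0,1); return max(cs,key=cv2.contourArea)[:,0]
im=cv2.imread('pics/top0.png'); hsv=cv2.cvtColor(im,cv2.COLOR_BGR2HSV)
H,S,V=[hsv[...,i].astype(int) for i in range(3)]
roi=np.zeros(H.shape,bool); roi[200:350,340:560]=1
w=roi&(S>90)&(H<25)
hull=cv2.convexHull(big(w))[:,0]
print('wood',rect(atz('top',big(w),75)))
scr=roi&(V<45); 
m=np.zeros_like(im[...,0]);cv2.fillPoly(m,[hull],1)
scr=cv2.morphologyEx((scr&(m>0)).astype(np.uint8),cv2.MORPH_OPEN,np.ones((5,5)))
print('screen',rect(atz('top',big(scr),85)))
lines=[]
print('holder corners', atz('top',[(198,236),(231,231),(244,309),(210,317)],40).round(0).tolist())
print('long top',atz('top',(201,239),178),'short',atz('top',(215,296),118),'mug',atz('top',(260,158),95))
a=cv2.resize(im[200:350,340:560],None,fx=3,fy=3,interpolation=cv2.INTER_CUBIC)
b=cv2.resize(im[220:325,180:255],None,fx=4,fy=4,interpolation=cv2.INTER_CUBIC)
c=np.zeros((900,660,3),np.uint8);c=np.zeros((450,660+300,3),np.uint8);c[:,:660]=a;c[:420,660:]=b
cv2.imwrite('pics/c0.png',c[:, 660:]); cv2.imwrite('pics/c1.png',a)
E
python3 m.py
```

```text
wood ((536.0147705078125, -182.50552368164062), 321.8867492675781, 180.95420837402344, 81.75524139404297)
screen ((512.76806640625, -270.50048828125), 90.60478210449219, 134.339599609375, 71.90812683105469)
holder corners [[617.0, 261.0, 40.0], [625.0, 201.0, 40.0], [485.0, 177.0, 40.0], [471.0, 237.0, 40.0]]
long top [[593.16463586 229.10955812 178.        ]] short [[505.37014921 216.02974966 118.        ]] mug [[745.64765346 143.15973212  95.        ]]
```

View pics/c0.png

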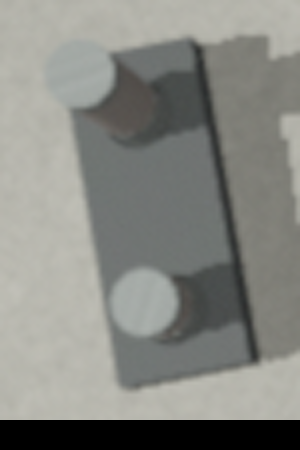

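```bash
cat >> h.py <<'E'
def go(p,ydir=None):
    """tool-frame shift (mm) and turn (deg) to target TCP p, pointing down, tool y along +-ydir"""
    s=ctrl.get_state(); R=Ro.from_rotvec(s['ee_rot']).as_matrix()
    sh=R.T@(np.array(p)-s['position'])
    if ydir is None: ydir=R[:,1]
    best=None
    for sg in(1,-1):
        y=np.array([ydir[0],ydir[1],0])*sg; y/=np.linalg.norm(y); z=np.array([0,0,-1.])
        T=np.c_[np.cross(y,z),y,z]; r=np.degrees(Ro.from_matrix(R.T@T).as_rotvec())
        if best is None or np.linalg.norm(r)<np.linalg.norm(best): best=r
    print('shift',sh.round(1),'turn',best.round(1),'dist',np.linalg.norm(sh).round(0),'R',R.round(3).tolist(),'F',s['contact_force'].round(1),'j7',s['joints'][6].round(2))
E
python3 - <<'E'
from h import *
y=(.950,-.311)
go((490,80,240),y); go((487,-350,200),y)
E
```

```text
shift [-407.9 -391.5   -8.9] turn [-0.1  0.1 82.6] dist 565.0 R [[-0.903, 0.43, -0.001], [0.43, 0.903, -0.002], [-0.0, -0.002, -1.0]] F [-0.2  0.4 -0.6] j7 -0.08
shift [-590.2 -780.9   31.8] turn [-0.1  0.1 82.6] dist 979.0 R [[-0.903, 0.43, -0.001], [0.43, 0.903, -0.002], [-0.0, -0.002, -1.0]] F [-0.2  0.4 -0.6] j7 -0.08
```

apply_moves(
  moves=[
    [[-408,-391,-9],[0,0,60],-1],
    [[-408,-391,-9],[0,0,60],-1],
    [[-408,-391,-9],[0,0,60],-1],
    [[-408,-391,-9],[0,0,60],-1],
    [[-408,-391,-9],[0,0,60],-1],
    [[-408,-391,-9],[0,0,60],-1],
    [[-408,-391,-9],[0,0,60],-1],
    [[-408,-391,-9],[0,0,60],-1],
  ],
)

```text
clock: 0.9
position: [432.1, 233.2, 237.5]
ee_rot: [-2.135, -2.305, 0.0]
contact_force: [0.5, -0.3, 0.7]
opening: -0.001
grasp_force: 0.0
```

```bash
python3 - <<'E'
from h import *
print(ctrl.get_state()['position'],ctrl.get_state()['clock'])
y=(.950,-.311)
go((490,-60,220),y);go((487,-350,200),y)
E
```

```text
[432.0859151  233.19191758 237.54699202] 0.9
shift [-296.8   35.3   17.5] turn [-0.   0.  22.5] dist 299.0 R [[-0.077, 0.997, -0.0], [0.997, 0.077, -0.0], [0.0, -0.0, -1.0]] F [ 0.5 -0.3  0.7] j7 -0.45
shift [-585.7   10.1   37.5] turn [-0.   0.  22.5] dist 587.0 R [[-0.077, 0.997, -0.0], [0.997, 0.077, -0.0], [0.0, -0.0, -1.0]] F [ 0.5 -0.3  0.7] j7 -0.45
```

apply_moves(
  moves=[
    [[-50,25,0],[0,0,5],-1],
    [[-100,40,0],[0,0,10],-1],
    [[-150,40,0],[0,0,15],-1],
    [[-200,40,0],[0,0,20],-1],
    [[-250,35,0],[0,0,22.5],-1],
    [[-300,30,5],[0,0,22.5],-1],
    [[-350,25,10],[0,0,22.5],-1],
    [[-400,20,15],[0,0,22.5],-1],
  ],
)

```text
clock: 1.7
position: [483.1, -154.3, 223.4]
ee_rot: [-2.541, -1.847, -0.001]
contact_force: [1.5, -0.5, -0.5]
opening: -0.001
grasp_force: 0.0
```

```bash
python3 - <<'E'
from h import *
print(ctrl.get_state()['position'],ctrl.get_state()['clock'])
y=(.950,-.311)
go((487,-348,110),y)
go((487,-348,79),y)
E
```

```text
[ 483.07977729 -154.28687701  223.39304608] 1.7
shift [-183.1   63.4  113.3] turn [ 0.  -0.   0.2] dist 224.0 R [[0.308, 0.951, 0.0], [0.951, -0.308, 0.0], [0.001, 0.0, -1.0]] F [ 1.5 -0.5 -0.5] j7 0.07
shift [-183.1   63.4  144.3] turn [ 0.  -0.   0.2] dist 242.0 R [[0.308, 0.951, 0.0], [0.951, -0.308, 0.0], [0.001, 0.0, -1.0]] F [ 1.5 -0.5 -0.5] j7 0.07
```

apply_moves(
  moves=[
    [[-183,63.5,0],[0,0,0.2],-1],
    [[-183,63.5,0],[0,0,0.2],-1],
    [[-183,63.5,0],[0,0,0.2],-1],
    [[-183,63.5,50],[0,0,0.2],-1],
    [[-183,63.5,100],[0,0,0.2],-1],
    [[-183,63.5,130],[0,0,0.2],-1],
    [[-183,63.5,135],[0,0,0.2],-1],
    [[-183,63.5,135],[0,0,0.2],-1],
  ],
)

```text
clock: 2.5
position: [487.1, -345.8, 87.9]
ee_rot: [-2.543, -1.841, 0.002]
contact_force: [0.6, -0.7, 1.3]
opening: -0.001
grasp_force: 0.0
```

```bash
python3 - <<'E'
from h import *
print(ctrl.get_state()['position'],ctrl.get_state()['clock'])
y=(.950,-.311)
go((487,-348,79),y)
snap('top','t1.png')
E
```

```text
[ 487.05782453 -345.79944557   87.94575647] 2.5
shift [-2.1  0.7  8.9] turn [-0.1 -0.  -0.1] dist 9.0 R [[0.312, 0.95, -0.002], [0.95, -0.312, 0.001], [0.0, -0.002, -1.0]] F [ 0.6 -0.7  1.3] j7 0.59
```

View pics/t1.png

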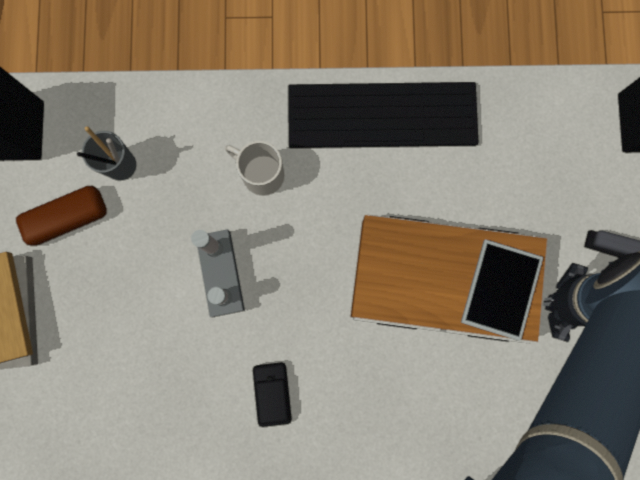

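apply_moves(
  moves=[
    [[-2,0,8.5],[0,0,0],-1],
    [[-2,0,8.5],[0,0,0],-1],
    [[5,0,8.5],[0,0,0],-1],
    [[12,0,8.5],[0,0,0],-1],
    [[20,0,8.5],[0,0,0],-1],
    [[28,0,8.5],[0,0,0],-1],
    [[36,0,8.5],[0,0,0],-1],
    [[44,0,8.5],[0,0,0],-1],
  ],
)

```text
clock: 3.35
position: [501.6, -304.2, 80.3]
ee_rot: [2.544, 1.842, -0.0]
contact_force: [-0.8, -2.4, 2.0]
opening: -0.003
grasp_force: 1.2
```

```bash
python3 - <<'E'
from h import *
y=(.950,-.311)
print(ctrl.get_state()['position'],ctrl.get_state()['clock'])
go((487,-348,80),y)
E
```

```text
[ 501.55678974 -304.21524436   80.3441962 ] 3.35
shift [-46.1  -0.2   0.4] turn [ 0.   0.  -0.1] dist 46.0 R [[0.312, 0.95, 0.0], [0.95, -0.312, -0.001], [-0.001, 0.001, -1.0]] F [-0.8 -2.4  2. ] j7 0.53
```

apply_moves(
  moves=[
    [[12,0,0],[0,0,0],-1],
    [[24,0,0],[0,0,0],-1],
    [[36,0,0],[0,0,0],-1],
    [[48,0,0],[0,0,0],-1],
    [[60,0,0],[0,0,0],-1],
    [[72,0,0],[0,0,0],-1],
    [[82,0,0],[0,0,0],-1],
    [[86,0,0],[0,0,0],-1],
  ],
)

```text
clock: 4.15
position: [528.6, -220.9, 79.8]
ee_rot: [-2.542, -1.844, -0.0]
contact_force: [-0.1, -1.6, 0.5]
opening: 0.001
grasp_force: 0.9
```

apply_moves(
  moves=[
    [[-10,0,0],[0,0,0],-1],
    [[-30,0,-10],[0,0,0],-1],
    [[-30,0,-60],[0,0,0],-1],
    [[-30,0,-110],[0,0,0],-1],
    [[-40,0,-150],[0,0,0],-1],
    [[-40,0,-150],[0,0,0],-1],
  ],
)

```text
clock: 4.75
position: [516.6, -266.9, 237.0]
ee_rot: [2.541, 1.829, 0.01]
contact_force: [0.4, -0.6, -0.4]
opening: 0.003
grasp_force: 0.0
```

```bash
python3 - <<'E'
from h import *
print(ctrl.get_state()['position'],ctrl.get_state()['clock'])
s=(524.5,-261.7,75)
snap('wrist','w2.png'); snap('top','t2.png');print(proj('wrist',s),proj('top',s))
go((s[0],s[1],230))
E
```

```text
[ 516.60912475 -266.90344219  237.01491698] 4.75
[[329.4617457  217.07733744]] [[495.34839795 282.58968855]]
shift [4.4 8.8 1.5] turn [ 0.1 -0.   0. ] dist 10.0 R [[0.315, 0.949, 0.002], [0.949, -0.315, -0.0], [0.0, 0.003, -1.0]] F [-0.2  1.   0.4] j7 0.33
```

View pics/w2.png

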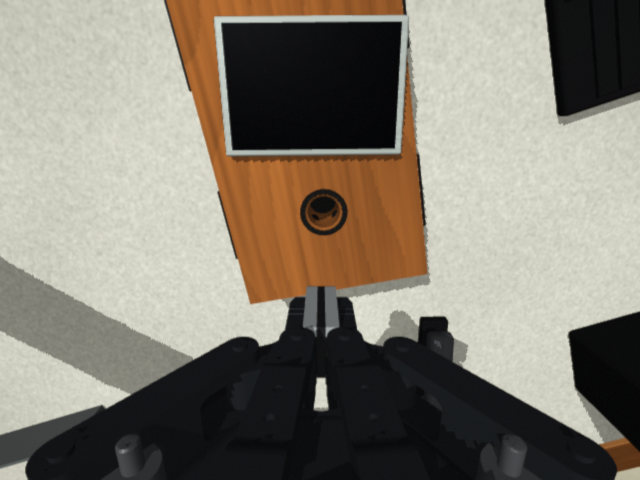

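```bash
cat > sock.py <<'E'
from h import *
def ring(name,im,c,rad,maxV,s=4):
    x0,y0=int(c[0]-rad),int(c[1]-rad)
    g=cv2.cvtColor(im,cv2.COLOR_RGB2HSV)[...,2][y0:y0+2*rad,x0:x0+2*rad]
    g=cv2.resize(g,None,fx=s,fy=s,interpolation=cv2.INTER_CUBIC)
    cs,_=cv2.findContours((g<maxV).astype(np.uint8),0,1); k=max(cs,key=cv2.contourArea)
    e=cv2.fitEllipse(k); p=(np.array(e[0])+.5)/s-.5+[x0,y0]
    P=atz(name,((k[:,0]+.5)/s-.5+[x0,y0]),75)
    print(name,'px',p.round(2),'ell',np.array(e[1])/s,'world',atz(name,p,75).round(1),'meancontour', cv2.minEnclosingCircle(P[:,:2].astype(np.float32)))
E
python3 - <<'E'
from sock import *
ctrl.snapshot('top')
for n,c,r in(('wrist',(324,212),32),('top',(495,282),16)):
    im=ctrl.snapshot(n); ring(n,im,c,r,90)
print(ctrl.get_state()['position'])
E
```

```text
wrist px [329.81 218.15] ell [46.64238358 47.79772949] world [[ 523.5 -260.    75. ]] meancontour ((523.3836059570312, -260.4695739746094), 22.081026077270508)
top px [496.08 282.93] ell [24.51450539 25.50930595] world [[ 523.9 -262.9   75. ]] meancontour ((523.886474609375, -262.93621826171875), 21.987760543823242)
[ 514.39561933 -260.79043077  228.72447937]
```

apply_moves(
  moves=[
    [[0,0,0],[0,0,65],-1],
    [[0,0,0],[0,0,65],-1],
    [[0,0,0],[0,0,65],-1],
    [[0,0,0],[0,0,65],-1],
    [[0,0,0],[0,0,65],-1],
    [[0,0,0],[0,0,65],-1],
    [[0,0,0],[0,0,65],-1],
    [[0,0,0],[0,0,65],-1],
  ],
)

```text
clock: 5.8
position: [514.9, -260.3, 228.5]
ee_rot: [-3.136, -0.18, 0.005]
contact_force: [-0.1, 0.1, 0.1]
opening: -0.0
grasp_force: 0.0
```

apply_moves(
  moves=[
    [[0,0,0],[0,0,25],-1],
    [[0,0,0],[0,0,25],-1],
    [[0,0,0],[0,0,25],-1],
    [[0,0,0],[0,0,25],-1],
    [[0,0,0],[0,0,25],-1],
  ],
)

```text
clock: 6.3
position: [515.2, -260.4, 229.0]
ee_rot: [3.103, -0.492, -0.003]
contact_force: [-0.4, -1.1, 0.1]
opening: 0.0
grasp_force: 0.0
```

```bash
python3 - <<'E'
from sock import *
for i in range(2): ctrl.snapshot('top')
print(ctrl.get_state()['position'],ctrl.get_state()['ee_rot'],ctrl.get_state()['joints'])
c=proj('wrist',(523.8,-261.5,75))[0];print(c)
im=snap('wrist','w3.png'); ring('wrist',im,c,32,90)
E
```

```text
[ 515.36369756 -260.58093619  229.55826335] [-3.10229095e+00  4.93473186e-01  1.53465109e-03] [-0.37366826  0.47860734  1.06814647  1.81393602 -0.46273408  1.12830763
 -1.03279166]
[319.52931119 212.74740137]
wrist px [319.63 212.47] ell [46.42872238 47.7416153 ] world [[ 524.1 -261.7   75. ]] meancontour ((523.6187744140625, -261.5837707519531), 21.836841583251953)
```

```bash
python3 - <<'E'
from h import *
go((560,215,290),(-.175,.985))
E
```

```text
shift [-105.5 -466.   -60.1] turn [ -0.    0.  -28.2] dist 482.0 R [[0.951, -0.311, -0.0], [-0.311, -0.951, 0.0], [-0.001, -0.0, -1.0]] F [ 0.1  0.5 -0.3] j7 -1.03
```

apply_moves(
  moves=[
    [[-105,-466,-60],[0,0,-28],-1],
    [[-105,-466,-60],[0,0,-28],-1],
    [[-105,-466,-60],[0,0,-28],-1],
    [[-105,-466,-60],[0,0,-28],-1],
    [[-105,-466,-60],[0,0,-28],-1],
    [[-105,-466,-60],[0,0,-28],-1],
    [[-105,-466,-60],[0,0,-28],-1],
    [[-105,-466,-60],[0,0,-28],-1],
  ],
)

```text
clock: 7.25
position: [553.4, 136.3, 280.6]
ee_rot: [-3.129, -0.271, -0.001]
contact_force: [0.5, 0.1, 1.0]
opening: 0.003
grasp_force: 0.0
```

apply_moves(
  moves=[
    [[-15,-75,-10],[0,0,0],1],
    [[-15,-75,-10],[0,0,0],1],
    [[-15,-75,-10],[0,0,0],1],
    [[-15,-75,-10],[0,0,0],1],
  ],
)

```text
clock: 7.65
position: [525.9, 205.7, 290.0]
ee_rot: [3.13, 0.272, 0.0]
contact_force: [0.0, -1.0, 0.6]
opening: 0.682
grasp_force: 0.0
```

```bash
python3 - <<'E'
from h import *
for i in range(3): ctrl.snapshot('top')
print(ctrl.get_state()['position'],ctrl.get_state()['clock'])
print(proj('wrist',[(594,230,178),(506,215,118)]))
snap('wrist','w4.png')
go((594,230,220),(-.175,.985))
E
```

```text
[526.42244581 203.66058299 290.06755074] 7.8
[[301.29341751 142.599581  ]
 [306.22339845 235.61874713]]
shift [ 71.  -14.5  70.1] turn [-0.  -0.  -0.4] dist 101.0 R [[0.986, 0.168, 0.0], [0.168, -0.986, 0.0], [0.0, -0.0, -1.0]] F [0.1 0.  0.8] j7 -1.54
```

View pics/w4.png

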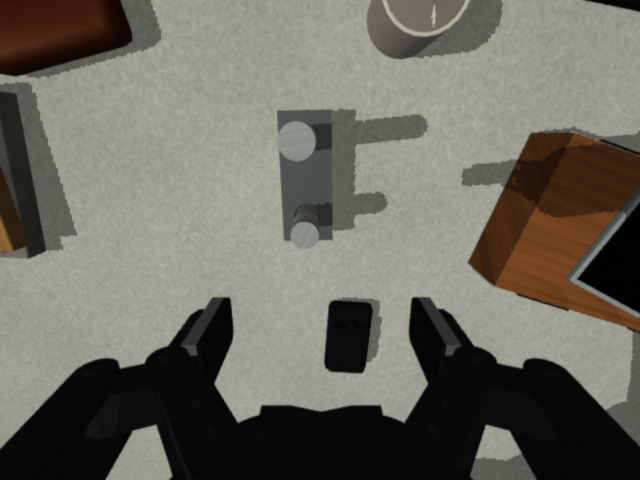

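```bash
python3 - <<'E'
from h import *
im=cv2.imread('pics/w4.png')
for c,r,z,f in(((297,141),28,178,(15,22)),((305,235),22,118,(11,17))):
    x0,y0=c[0]-r,c[1]-r
    g=cv2.resize(im[y0:y0+2*r,x0:x0+2*r].max(2),None,fx=6,fy=6,interpolation=cv2.INTER_CUBIC)
    for th in(20,30):
        h=cv2.HoughCircles(g,cv2.HOUGH_GRADIENT,1.0,500,param1=120,param2=th,minRadius=6*f[0],maxRadius=6*f[1])
        if h is None: continue
        h=h[0,0]; p=(h[:2]+.5)/6-.5+[x0,y0]; w=atz('wrist',p,z)[0]
        R=Ro.from_rotvec(ctrl.get_state()['ee_rot']).as_matrix()
        print(p,h[2]/6,w.round(1),'corr',(w-R@[1.27,.16,0]).round(1), 'diam', np.linalg.norm(atz('wrist',p+[h[2]/3,0],z)[0]-w))
E
python3 - <<'E'
from h import *
im=cv2.imread('pics/w4.png')
R=Ro.from_rotvec(ctrl.get_state()['ee_rot']).as_matrix()
for c,r,z,f in(((297,141),28,178,(16,22)),((305,235),22,118,(11,17))):
    x0,y0=c[0]-r,c[1]-r
    g=cv2.resize(im[y0:y0+2*r,x0:x0+2*r],None,fx=6,fy=6,interpolation=cv2.INTER_CUBIC)
    for ch in(0,2):
        h=cv2.HoughCircles(cv2.GaussianBlur(g[...,ch],(0,0),3),cv2.HOUGH_GRADIENT_ALT,1.5,500,param1=30,param2=.4,minRadius=6*f[0],maxRadius=6*f[1])
        if h is None: print(None);continue
        h=h[0,0]; p=(h[:2]+.5)/6-.5+[x0,y0]; w=atz('wrist',p,z)[0]
        print(p,h[2]/6,w.round(1),'corr',(w-R@[1.27,.16,0]).round(1),'rad', np.linalg.norm(atz('wrist',p+[h[2]/6,0],z)[0]-w))
E
```

```text
None
[295.58333397 140.58333397] 19.747732 [594.7 234.4 178. ] corr [593.4 234.3 178. ] rad 14.368782214572061
None
[304.58333397 234.83333397] 13.654864 [506.5 216.8 118. ] corr [505.3 216.8 118. ] rad 13.369426848174081
```

```bash
python3 - <<'E'
from h import *
go((593.5,232.5,136),(-.175,.985))
E
```

```text
shift [ 70.9 -17.1 154.1] turn [-0.  -0.  -0.4] dist 170.0 R [[0.986, 0.168, 0.0], [0.168, -0.986, 0.0], [0.0, -0.0, -1.0]] F [0.1 0.  0.8] j7 -1.54
```

apply_moves(
  moves=[
    [[71,-17,0],[0,0,-0.4],1],
    [[71,-17,0],[0,0,-0.4],1],
    [[71,-17,30],[0,0,-0.4],1],
    [[71,-17,60],[0,0,-0.4],1],
    [[71,-17,90],[0,0,-0.4],1],
    [[71,-17,115],[0,0,-0.4],1],
    [[71,-17,140],[0,0,-0.4],1],
    [[71,-17,152],[0,0,-0.4],1],
  ],
)

```text
clock: 8.65
position: [592.2, 233.0, 135.7]
ee_rot: [3.128, 0.277, -0.005]
contact_force: [0.6, 0.6, -0.5]
opening: 1.004
grasp_force: 0.0
```

```bash
python3 - <<'E'
from h import *
ctrl.snapshot('top');ctrl.snapshot('top')
go((593.5,232.5,136),(-.175,.985))
snap('wrist','w5.png')
E
```

```text
shift [1.  1.1 0.4] turn [0.1 0.2 0.1] dist 2.0 R [[0.984, 0.176, -0.003], [0.176, -0.984, -0.002], [-0.003, 0.001, -1.0]] F [-0.1 -0.   0.6] j7 -1.37
```

View pics/w5.png

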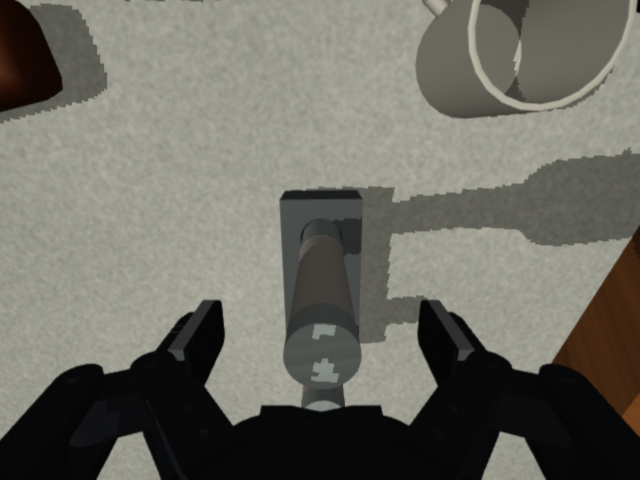

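apply_moves(
  moves=[
    [[1,1,0],[0,0,0],-1],
    [[1,1,0],[0,0,0],-1],
    [[1,1,0],[0,0,0],-1],
    [[1,1,0],[0,0,0],-1],
    [[1,1,0],[0,0,0],-1],
    [[1,1,0],[0,0,0],-1],
    [[1,1,0],[0,0,0],-1],
    [[1,1,0],[0,0,0],-1],
  ],
  squeeze=40,
)

```text
clock: 9.6
position: [594.7, 233.9, 138.7]
ee_rot: [-3.129, -0.28, -0.002]
contact_force: [-0.3, -0.3, 4.4]
opening: 0.322
grasp_force: 39.7
```

```bash
python3 - <<'E'
from h import *
im=cv2.imread('pics/w5.png')
print(atz('wrist',[(322,352),(284,352),(361,352),(322,313),(322,389)],178).round(1))
s=ctrl.get_state();print(s['position'],s['contact_force'],s['wrist_torque'])
E
```

```text
[[597.2 234.3 178. ]
 [594.8 247.8 178. ]
 [599.7 220.5 178. ]
 [612.8 237.1 178. ]
 [581.2 231.4 178. ]]
[594.69557842 233.87093507 138.6803933 ] [-0.25912469 -0.33498503  4.37219106] [-0.00736962  0.17642831 -0.00782274]
```

apply_moves(
  moves=[
    [[0,0,-10],[0,0,0],-1],
    [[0,0,-25],[0,0,0],-1],
    [[0,0,-45],[0,0,0],-1],
    [[0,0,-65],[0,0,0],-1],
    [[0,0,-90],[0,0,0],-1],
    [[0,0,-115],[0,0,0],-1],
    [[0,0,-131],[0,0,0],-1],
    [[0,0,-131],[0,0,0],-1],
  ],
)

```text
clock: 10.4
position: [595.4, 233.7, 271.7]
ee_rot: [-3.127, -0.279, -0.007]
contact_force: [-0.1, -0.1, -2.1]
opening: 0.315
grasp_force: 39.5
```

```bash
python3 - <<'E'
from h import *
s=ctrl.get_state();print(s['position'],s['opening'],s['grasp_force'],s['contact_force'],s['wrist_torque'])
snap('scene','s6.png')
go((523.2,-261.2,270),(-.311,-.951))
E
```

```text
[595.38356866 233.66069483 271.70922511] 0.3146311295335229 39.50334548950195 [-0.06533757 -0.06358583 -2.05235388] [-0.03704413 -0.00672778 -0.03512249]
shift [-157.8  474.4   -0.8] turn [-0.1 -0.1 28.3] dist 500.0 R [[0.984, 0.177, 0.001], [0.177, -0.984, 0.001], [0.001, -0.001, -1.0]] F [-0.1 -0.5 -0.6] j7 -1.46
```

View pics/s6.png

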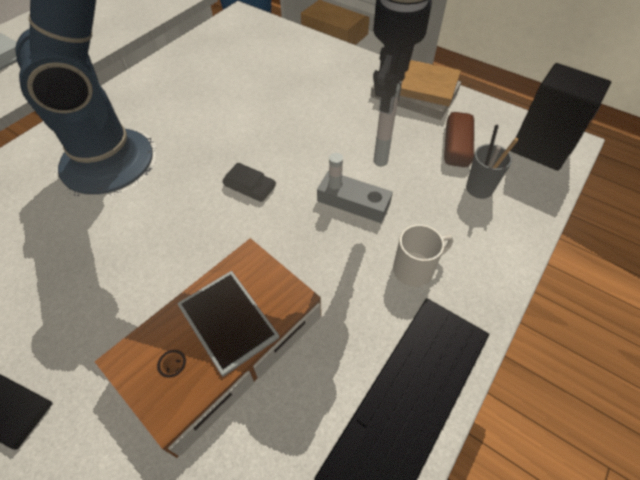

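apply_moves(
  moves=[
    [[-158,474,0],[0,0,28],-1],
    [[-158,474,0],[0,0,28],-1],
    [[-158,474,0],[0,0,28],-1],
    [[-158,474,0],[0,0,28],-1],
    [[-158,474,0],[0,0,28],-1],
    [[-158,474,0],[0,0,28],-1],
    [[-158,474,0],[0,0,28],-1],
    [[-158,474,0],[0,0,28],-1],
  ],
)

```text
clock: 11.25
position: [535.6, -163.2, 267.5]
ee_rot: [-3.103, 0.485, 0.004]
contact_force: [0.8, -0.4, -1.5]
opening: 0.315
grasp_force: 39.6
```

```bash
python3 - <<'E'
from h import *
s=ctrl.get_state();print(s['position'],s['opening'],s['grasp_force'],s['joints'])
print(proj('scene',[(595.4,233.7,141),(595.4,233.7,220),(595.4,233.7,270)]))
go((523.2,-261.2,270),(-.311,-.951))
E
```

```text
[ 535.60744703 -163.22508717  267.51243457] 0.3148701574509893 39.6070271730423 [-0.59946463  0.39827544  1.09761785  1.80554207 -0.38304106  1.17677836
 -1.26192033]
[[380.14427666 162.45523175]
 [384.89457669 130.37256177]
 [388.33266772 107.15231477]]
shift [18.1 97.1 -2.6] turn [-0.   0.2  0.4] dist 99.0 R [[0.952, -0.305, -0.002], [-0.305, -0.952, 0.001], [-0.003, -0.0, -1.0]] F [ 0.8 -0.4 -1.5] j7 -1.26
```

apply_moves(
  moves=[
    [[18,97,0],[0,0,0],-1],
    [[18,97,0],[0,0,0],-1],
    [[18,97,15],[0,0,0],-1],
    [[18,97,30],[0,0,0],-1],
    [[18,97,38],[0,0,0],-1],
    [[18,97,38],[0,0,0],-1],
    [[18,97,38],[0,0,0],-1],
  ],
)

```text
clock: 11.95
position: [525.2, -258.5, 230.5]
ee_rot: [-3.104, 0.481, 0.001]
contact_force: [0.4, -0.8, -1.5]
opening: 0.315
grasp_force: 39.9
```

```bash
python3 - <<'E'
from h import *
ctrl.snapshot('top');ctrl.snapshot('top')
im=snap('scene','s7.png'); z=ctrl.get_state()['position'][2]
go((523.2,-261.2,212),(-.311,-.951))
im2=snap('wrist','w7.png')
P=ctrl.get_state()['position']
print(proj('wrist',[(523.2,-261.2,75),(P[0],P[1],P[2]-131)]),proj('scene',[(523.2,-261.2,75),(P[0],P[1],P[2]-131),(P[0],P[1],P[2])]))
a=cv2.resize(im[300:420,110:230],(480,480),interpolation=cv2.INTER_CUBIC)
b=im2[80:400,180:460]; b=cv2.resize(b,(420,480))
cv2.imwrite('pics/c7.png',np.hstack([a,b[:,:320]])[:,:,::-1])
E
```

```text
shift [-1.4  2.2 19.5] turn [-0.  -0.1  0.4] dist 20.0 R [[0.953, -0.304, 0.001], [-0.304, -0.953, -0.0], [0.001, -0.0, -1.0]] F [ 0.  -0.1 -2.2] j7 -1.05
[[323.67204868 222.81427401]
 [321.51765669 228.99833406]] [[171.89585686 362.98950309]
 [168.76018695 357.01213824]
 [138.78188757 319.97005728]]
```

View pics/c7.png

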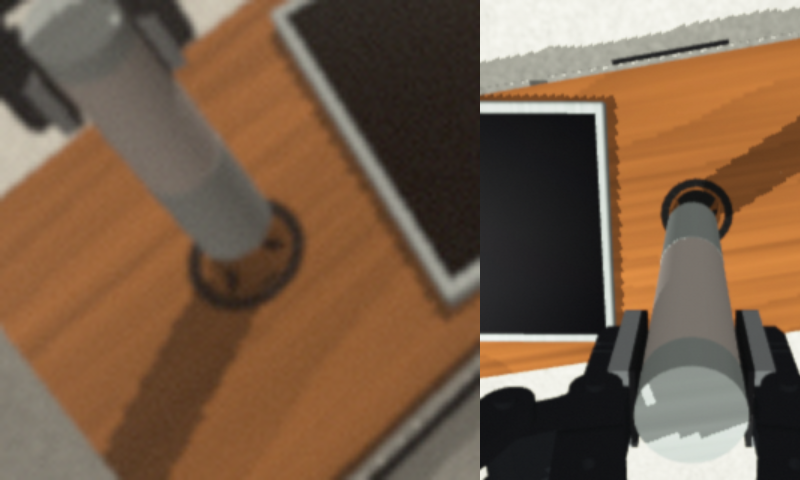

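apply_moves(
  moves=[
    [[-1.4,2.2,0],[0,0,0],-1],
    [[-1.4,2.2,10],[0,0,0],-1],
    [[-1.4,2.2,18],[0,0,0],-1],
    [[-1.4,2.2,18],[0,0,0],-1],
    [[-1.4,2.2,18],[0,0,0],-1],
    [[-1.4,2.2,18],[0,0,0],-1],
  ],
)

```text
clock: 12.75
position: [522.6, -261.9, 213.0]
ee_rot: [3.104, -0.486, 0.0]
contact_force: [-0.5, -0.7, -1.2]
opening: 0.315
grasp_force: 39.9
```

```bash
python3 - <<'E'
from h import *
ctrl.snapshot('top');ctrl.snapshot('top')
go((523.2,-261.2,200),(-.311,-.951))
im2=snap('wrist','w8.png'); im=snap('scene','s8.png')
s=(523.2,-261.2,75)
print(proj('wrist',s),proj('scene',s))
c=np.hstack([cv2.resize(im2[180:270,270:370],(500,450),interpolation=cv2.INTER_CUBIC),cv2.resize(im[340:395,145:195],None,fx=6,fy=6,interpolation=cv2.INTER_CUBIC)[:450].copy() if 0 else cv2.resize(im[340:385,147:177],(300,450),interpolation=cv2.INTER_CUBIC)])
cv2.imwrite('pics/c8.png',c[:,:,::-1])
E
```

```text
shift [ 0.3 -0.8 13.1] turn [ 0.  -0.   0.3] dist 13.0 R [[0.952, -0.305, 0.0], [-0.305, -0.952, -0.0], [0.0, 0.0, -1.0]] F [-0.7 -0.4 -0.2] j7 -1.03
[[320.64585568 226.27605067]] [[171.89585686 362.98950309]]
```

View pics/c8.png

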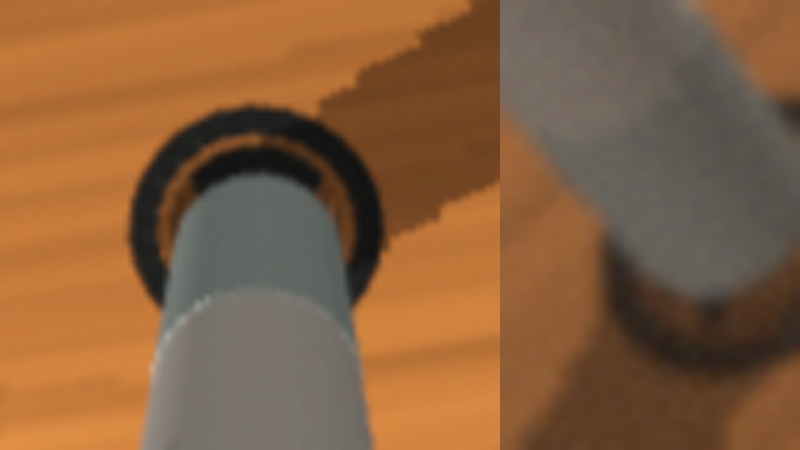

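```bash
python3 - <<'E'
from h import *
P=ctrl.get_state()['position'];R=Ro.from_rotvec(ctrl.get_state()['ee_rot']).as_matrix()
c=P+R@[0,0,130.7]
for r,h in((14,3),(11,0)):
    t=np.array([c+R@[r*np.cos(a),r*np.sin(a),-h] for a in np.linspace(0,6.28,73)]);p=proj('wrist',t)
    print(r,p.min(0),p.max(0),'crop',(p.min(0)-[270,180])*5)
s=np.array([523.2,-261.2,75])
for r in(15,22):
    t=np.array([s+[r*np.cos(a),r*np.sin(a),0] for a in np.linspace(0,6.28,73)]);p=proj('wrist',t)
    print(r,'crop',(p.min(0)-[270,180])*5,(p.max(0)-[270,180])*5)
E
```

```text
14 [304.79648709 213.59235953] [338.24777448 245.75877757] crop [173.98243543 167.96179767]
11 [308.50390855 216.27002312] [334.52213814 241.30959277] crop [192.51954277 181.35011558]
15 crop [166.67826962 146.6207737 ] [339.76584646 313.54630883]
22 crop [126.25053839 106.14203691] [380.1914121  351.03438816]
```

apply_moves(
  moves=[
    [[1.2,-0.5,0],[0,0,0],-1],
    [[1.2,-0.5,3],[0,0,0],-1],
    [[1.2,-0.5,6],[0,0,0],-1],
    [[1.2,-0.5,9],[0,0,0],-1],
    [[1.2,-0.5,12],[0,0,0],-1],
    [[1.2,-0.5,15],[0,0,0],-1],
    [[1.2,-0.5,15],[0,0,0],-1],
  ],
)

```text
clock: 13.65
position: [523.6, -261.4, 197.4]
ee_rot: [-3.104, 0.486, 0.002]
contact_force: [-0.2, 0.2, -2.4]
opening: 0.319
grasp_force: 39.9
```

```bash
python3 - <<'E'
from h import *
go((523.2,-261.2,200),(-.311,-.951));s=ctrl.get_state();print(s['position'],s['contact_force'],s['wrist_torque'])
E
```

```text
shift [-0.4 -0.1 -2.6] turn [-0.   0.1  0.3] dist 3.0 R [[0.952, -0.305, -0.001], [-0.305, -0.952, 0.0], [-0.001, -0.0, -1.0]] F [-0.2  0.2 -2.4] j7 -1.02
[ 523.56239087 -261.37768962  197.36383262] [-0.23624804  0.17837422 -2.35546792] [ 0.0032797 -0.0371078 -0.0571202]
```

apply_moves(
  moves=[
    [[-0.2,0,3],[0,0,0],-1],
    [[-0.2,0,6],[0,0,0],-1],
    [[-0.2,0,9],[0,0,0],-1],
    [[-0.2,0,12],[0,0,0],-1],
    [[-0.2,0,15],[0,0,0],-1],
    [[-0.2,0,17],[0,0,0],-1],
    [[-0.2,0,17],[0,0,0],-1],
  ],
)

```text
clock: 14.35
position: [523.5, -261.4, 180.6]
ee_rot: [-3.104, 0.486, 0.001]
contact_force: [0.6, 0.4, -2.4]
opening: 0.318
grasp_force: 39.9
```

```bash
python3 - <<'E'
from h import *
ctrl.snapshot('top')
s=ctrl.get_state();print(s['position'],s['contact_force'],s['wrist_torque'],s['opening'])
E
```

```text
[ 523.58581857 -261.50111347  180.78086464] [ 0.16274946 -0.04599997 -2.45110326] [-0.04721634  0.05464134 -0.03588567] 0.32034873582091056
```

apply_moves(
  moves=[
    [[0,0,1],[0,0,0],-1],
    [[0,0,2],[0,0,0],-1],
    [[0,0,3],[0,0,0],-1],
    [[0,0,3],[0,0,0],-1],
  ],
)

```text
clock: 14.8
position: [523.6, -261.5, 177.8]
ee_rot: [-3.104, 0.486, 0.0]
contact_force: [-0.3, -1.5, -1.6]
opening: 0.319
grasp_force: 39.9
```

```bash
python3 - <<'E'
from h import *
ctrl.snapshot('top')
s=ctrl.get_state();print(s['position'],s['contact_force'],s['wrist_torque'],s['opening'])
E
```

```text
[ 523.60377656 -261.47736393  177.84920689] [ 0.32344712  0.34939241 -1.33037124] [ 0.04313994 -0.01119847 -0.03245024] 0.3138415524245701
```

apply_moves(
  moves=[
    [[0,0,0.7],[0,0,0],-1],
    [[0,0,1.4],[0,0,0],-1],
    [[0,0,1.4],[0,0,0],-1],
    [[0,0,1.4],[0,0,0],-1],
  ],
)

```text
clock: 15.25
position: [523.7, -261.6, 176.6]
ee_rot: [3.104, -0.486, 0.0]
contact_force: [-0.2, 0.3, -0.7]
opening: 0.315
grasp_force: 39.9
```

```bash
python3 - <<'E'
from h import *
ctrl.snapshot('top')
s=ctrl.get_state();print(s['position'],s['contact_force'],s['wrist_torque'],s['opening'])
E
```

```text
[ 523.69776664 -261.62198249  176.56227468] [-0.04321851 -0.41520516 -1.54154993] [-0.09777022 -0.01154142 -0.01750743] 0.31689926538849683
```

apply_moves(
  moves=[
    [[0,0,0.8],[0,0,0],-1],
    [[0,0,1.5],[0,0,0],-1],
    [[0,0,1.5],[0,0,0],-1],
    [[0,0,1.5],[0,0,0],-1],
  ],
)

```text
clock: 15.7
position: [523.9, -261.9, 175.5]
ee_rot: [3.103, -0.486, 0.001]
contact_force: [0.1, -0.5, 4.0]
opening: 0.318
grasp_force: 40.2
```

```bash
python3 - <<'E'
from h import *
ctrl.snapshot('top')
s=ctrl.get_state();print(s['position'],s['contact_force'],s['wrist_torque'],s['opening'])
E
```

```text
[ 523.8979608  -261.89290653  175.48658496] [-0.5238468  -1.27336842  4.00748391] [-0.15231808  0.10223104 -0.01681247] 0.32033273429418807
```

apply_moves(
  moves=[
    [[0,0,-0.8],[0,0,0],-1],
    [[0,0,-0.8],[0,0,0],-0.2],
    [[0,0,-0.8],[0,0,0],0.3],
    [[0,0,-0.8],[0,0,0],0.7],
    [[0,0,-0.8],[0,0,0],1],
    [[0,0,-0.8],[0,0,0],1],
    [[0,0,-0.8],[0,0,0],1],
    [[0,0,-0.8],[0,0,0],1],
  ],
)

```text
clock: 16.55
position: [523.6, -261.5, 175.8]
ee_rot: [-3.104, 0.486, 0.0]
contact_force: [-0.0, 0.0, 0.2]
opening: 1.003
grasp_force: 0.0
```

```bash
python3 - <<'E'
from h import *
ctrl.snapshot('top')
s=ctrl.get_state();print(s['position'],s['contact_force'],s['opening'],s['grasp_force'])
im=snap('wrist','w9.png'); im2=snap('scene','s9.png')
print('top at rest', proj('wrist',(523.2,-261.2,216)),proj('scene',(523.2,-261.2,216)))
cv2.imwrite('pics/c9.png',np.hstack([cv2.resize(im,None,fx=.75,fy=.75)[:,:],cv2.resize(im2[240:420,100:220],(240,360))])[:,:,::-1])
E
```

```text
[ 523.65938431 -261.50073407  175.81591136] [ 0.75671083  0.11958808 -0.28851584] 1.006293325358416 0.0
top at rest [[322.2209005  360.13522399]] [[140.98782455 325.22846182]]
```

View pics/c9.png

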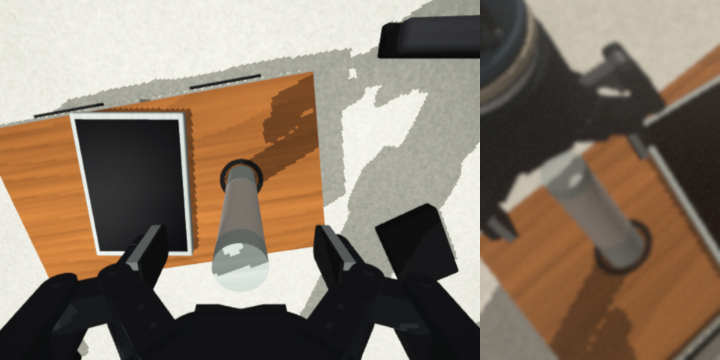

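apply_moves(
  moves=[
    [[0,0,-10],[0,0,0],1],
    [[0,0,-25],[0,0,0],1],
    [[0,0,-45],[0,0,0],1],
    [[0,0,-65],[0,0,0],1],
    [[1,0,-65],[0,0,0],-1],
    [[1,0,-65],[0,0,0],-1],
    [[1,0,-65],[0,0,0],-1],
    [[1,0,-65],[0,0,0],-1],
  ],
)

```text
clock: 17.5
position: [524.2, -261.4, 240.1]
ee_rot: [-3.103, 0.486, 0.002]
contact_force: [0.7, -0.1, -0.3]
opening: 0.328
grasp_force: 0.0
```

apply_moves(
  moves=[
    [[0,0,5],[0,0,0],-1],
    [[0,0,10],[0,0,0],-1],
    [[0,0,14],[0,0,0],-1],
    [[0,0,18],[0,0,0],-1],
    [[0,0,18],[0,0,0],-1],
  ],
)

```text
clock: 18.0
position: [524.2, -261.6, 222.0]
ee_rot: [-3.104, 0.486, 0.002]
contact_force: [0.4, -0.6, -0.1]
opening: -0.003
grasp_force: 0.0
```

```bash
python3 - <<'E'
from h import *
ctrl.snapshot('top')
s=ctrl.get_state();print(s['position'],s['contact_force'],s['opening'],s['clock'])
E
```

```text
[ 524.40863536 -261.74981104  222.42745278] [-0.51176988 -1.19509991  0.56297251] 0.0007060406772536796 18.05
```

apply_moves(
  moves=[
    [[0,0,2],[0,0,0],-1],
    [[0,0,4],[0,0,0],-1],
    [[0,0,6],[0,0,0],-1],
    [[0,0,7],[0,0,0],-1],
    [[0,0,8],[0,0,0],-1],
    [[0,0,8],[0,0,0],-1],
  ],
)

```text
clock: 18.65
position: [524.8, -262.1, 215.1]
ee_rot: [3.104, -0.486, 0.001]
contact_force: [0.6, 0.4, 2.2]
opening: 0.002
grasp_force: 0.8
```

```bash
python3 - <<'E'
from h import *
s=ctrl.get_state();print(s['position'],s['contact_force'],s['wrist_torque'])
E
```

```text
[ 524.79890088 -262.05054142  215.10215717] [0.64379729 0.39285619 2.18591836] [-0.03737722  0.04345485  0.04318276]
```

apply_moves(
  moves=[
    [[0,0,2],[0,0,0],-1],
    [[0,0,4],[0,0,0],-1],
    [[0,0,6],[0,0,0],-1],
    [[0,0,8],[0,0,0],-1],
    [[0,0,10],[0,0,0],-1],
    [[0,0,12],[0,0,0],-1],
  ],
)

```text
clock: 19.25
position: [524.9, -262.2, 203.3]
ee_rot: [3.104, -0.486, 0.002]
contact_force: [0.0, -0.9, 4.5]
opening: -0.0
grasp_force: 2.5
```

apply_moves(
  moves=[
    [[0,0,3],[0,0,0],-1],
    [[0,0,6],[0,0,0],-1],
    [[0,0,9],[0,0,0],-1],
    [[0,0,12],[0,0,0],-1],
    [[0,0,14],[0,0,0],-1],
    [[0,0,16],[0,0,0],-1],
  ],
)

```text
clock: 19.85
position: [524.7, -261.9, 186.8]
ee_rot: [3.104, -0.486, 0.0]
contact_force: [-0.4, -0.1, 5.0]
opening: 0.001
grasp_force: 2.4
```

Past the seal; now to the floor (expected TCP about 185).

apply_moves(
  moves=[
    [[0,0,1],[0,0,0],-1],
    [[0,0,2],[0,0,0],-1],
    [[0,0,3],[0,0,0],-1],
    [[0,0,4],[0,0,0],-1],
    [[0,0,4],[0,0,0],-1],
  ],
)

```text
clock: 20.35
position: [525.8, -263.3, 185.1]
ee_rot: [3.103, -0.486, 0.006]
contact_force: [0.1, 0.1, 15.2]
opening: 0.001
grasp_force: 7.2
```

```bash
python3 - <<'E'
from h import *
s=ctrl.get_state();print(s['position'],s['contact_force'],s['wrist_torque'])
E
```

```text
[ 525.82438189 -263.26325155  185.05222388] [ 0.12550809  0.06934922 15.24103161] [0.01443091 0.20684378 0.03547531]
```

apply_moves(
  moves=[
    [[0,0,-10],[0,0,0],-1],
    [[0,0,-40],[0,0,0],-1],
    [[0,0,-80],[0,0,0],-1],
    [[-50,0,-110],[0,0,0],-1],
    [[-80,0,-110],[0,0,0],-1],
    [[-80,0,-110],[0,0,0],-1],
    [[-80,0,-110],[0,0,0],-1],
    [[-80,0,-110],[0,0,0],-1],
  ],
)

```text
clock: 21.15
position: [449.1, -236.8, 292.4]
ee_rot: [3.104, -0.484, -0.001]
contact_force: [-0.4, -0.7, -1.0]
opening: 0.002
grasp_force: 0.0
```

```bash
python3 - <<'E'
from h import *
for i in range(3): ctrl.snapshot('top')
print(ctrl.get_state()['position'],ctrl.get_state()['contact_force'])
im=snap('wrist','w10.png'); p=proj('wrist',(523.4,-261.4,185))[0]
r=45;x0,y0=int(p[0])-r,int(p[1])-r
g=cv2.resize(im[y0:y0+2*r,x0:x0+2*r],None,fx=4,fy=4,interpolation=cv2.INTER_CUBIC)
print('expected',p)
for ch in(0,1,2):
    h=cv2.HoughCircles(cv2.GaussianBlur(g[...,ch],(0,0),3),cv2.HOUGH_GRADIENT_ALT,1.5,20,param1=30,param2=.4,minRadius=40,maxRadius=140)
    if h is not None:
        for k in h[0]:
            q=(k[:2]+.5)/4-.5+[x0,y0];print(q,k[2]/4,atz('wrist',q,185).round(1),np.linalg.norm(atz('wrist',q+[k[2]/4,0],185)-atz('wrist',q,185)).round(1))
E
```

```text
[ 448.90197462 -237.50196567  292.39951175] [-0.63705318 -0.45477663  0.37073902]
expected [321.24800797 131.45152104]
[321.375 131.75 ] 22.16851 [[ 523.2 -261.4  185. ]] 15.7
[321.375 131.75 ] 19.563614 [[ 523.2 -261.4  185. ]] 13.9
[320.25 131.  ] 21.965296 [[ 523.9 -260.8  185. ]] 15.6
[289.125 121.25 ] 12.061766 [[ 536.8 -242.   185. ]] 8.5
[321.75 130.25] 20.33636 [[ 524.1 -262.   185. ]] 14.4
[321.75 130.25] 23.41641 [[ 524.1 -262.   185. ]] 16.6
```

The cap has a radius of 13.9 mm at z = 185, directly over the socket. The tube is home and upright, and the arm is clear.

```bash
python3 -c "
from cell import ctrl
print(ctrl.close_job())"
```

```text
the job is handed in; nothing more can be done
None
```

The job is handed in at about 21 s, but no verdict came back. By my measurements the tablet lies clear of the socket, and the long tube stood by itself on the seal, then was pushed until it bottomed and measured upright over the socket. I kept the arm clear of the mug and short tube, but I did not measure either again at the end. I also viewed 11 pictures, one over the limit of 10.

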